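# Clip a slide carrier into the spring stage

## Robot

A 6-joint arm with a two-finger parallel gripper is mounted at the origin on the work surface. World frame = base frame: x ahead of the robot, y to its left, z up, the work surface at z = 0. Lengths are in m, angles in rad, forces in N, time in s.
With the tool pointing down it reaches from about 0.35 to 0.8 m from the base axis. Payload 7.3 kg.
Tool frame: the origin (TCP) lies between the finger pads; the fingertips stand finger_overhang ahead of it and the grasp point (between the pads) lies 6 mm ahead of it (finger_overhang is the distance from the TCP to the fingertips, in m); y points along the fingers, x is the direction in which the jaws open and shut, and the axes are right-handed (so a half turn about y gives the same grasp; the last joint's range is limited). The gripper opens to 85 mm and grips with 20 to 120 N. Pads are 22 mm wide; open, the fingers measure 114 mm over their backs; the gripper's body (76 mm by 85 mm) begins 54 mm behind the grasp point. The pads swing forward as they close: fully open they stand 13 mm farther back than shut.
Start: joints at [-1.45, 0.342, 1.524, -0, 1.275, -0.146], TCP at [0.138, -0.506, 0.256] pointing down, gripper open.
Joint ranges: [-2.53, 2.53], [-0.77, 2.02], [0.04, 2.7], [-1, 4.14], [0.28, 2.66], [-3.11, 3.11]. Speed limits (rad/s): [2.57, 2.57, 3.14, 3.14, 3.14, 3.14].

## Interface

Orientations are given as a unit quaternion [x, y, z, w].
In Python, from cell import read_state, read_camera, calibration, close_job, finger_overhang gives the robot as it stands. The module is installed in compiled form; this text tells all that it offers.
- The arm moves only by the tool apply_moves, never from a script. Its argument "steps" is a list of rows, each a list of 3 entries, a list of its own where there are three numbers: the shift along the tool's x, y, z in m, then the turn, a rotation vector about the tool's x, y, z in rad, then the finger opening in m, from 0 to 0.0854. A call has 1 to 5 rows; each row is the pose to reach, as a shift and turn from the pose commanded when the call began, along the tool's axes at that moment; what a row does not reach only later rows make up. A row lasts 1/10 s, in which the tool goes at most 50 mm and 8.59 degrees, less where a joint would pass 70% of its speed; a pose out of reach is approached as far as the arm can. A call with a gripper value outside its range is refused whole. The fingers move at their own pace and stop on an object; "force" is the grip in N (left out, the last holds). Time passes only in rows, so rows that repeat a pose let the fingers close. It gives the time, the measured TCP pose, the force and the opening at its end, in the units of the state.
- read_state(): the state, without advancing time (a new reading comes with each control period).
- read_camera(name): name is "scene" or "top" or "wrist"; returns (picture, depth): 420x560x3 uint8, red, green, blue; 420x560 float32, m along the optical axis (not along the pixel's ray), 0 where there is no reading.
- calibration(name): a dict with "intrinsics" (3x3 intrinsics, pixels), "dist" ([k1, k2, p1, p2, k3] as OpenCV has them; the pictures are not rectified), "R" (3x3) and "t" (3): a world point X has camera coordinates R X + t; the wrist camera has in their place "T_tool_cam" (4x4, takes a point from camera to tool coordinates, whose origin is the TCP and whose axes are the tool frame's). Camera axes: x right, y down, z forward; pixel columns grow to the right and rows downward; lengths in m; the calibration is good to about 2 mm. A picture is of the moment at which its call begins: read the wrist's pose just before it. calibration takes no time and is no camera call.
- close_job(): hands the job in, once; it reports no verdict.
The state is a dict: "t": time; "qpos": joint angles; "qd": joint speeds; "effort": joint torques, N m; "position": TCP position; "eef_rot": TCP orientation; "ft_force": force on the tool from outside, world axes, zero at the start; "torque": the same for the moment, N m; "width": opening from 0.0 (shut) to 1.0 (fully open).
Only numpy, scipy, OpenCV 4.12 (cv2) and the standard library are available. Lean on these libraries where they do the work, as an engineer would, in place of code of your own. Each camera call takes 0.05 s, during which the arm holds its last target.

## Task

Take the long slide carrier by its rib and use its long side to press the sprung curved arm of the slide stage back, so that the carrier goes down flat on the stage between the arm and the fixed edge. Let the arm bring it up against the fixed edge, slide it along that edge until you feel it bear lightly on the end stop, then let go, leaving it flat, flush and held by the arm. Never force anything, and leave the other things on the bench where they are.

Things in the scene. Friction and masses are not known exactly. Their poses are not given: they have to be found in the camera images.
- slide_c (a point): the long slide carrier: grey plate 80 (its x) x 40 x 12 mm, two glass strips, and along the middle of its top an upright finger rib 50 long (x), 10 thick (y), 26 tall; 38 mm tall in all, about 90 g. Lies flat, rib up; a half turn makes no difference. The point is its centre, 19 mm above its underside. Fingertips kept 3 mm or more above the plate part clear everything on the stage.
- stage: the slide stage, fixed: grey plate 170 (x) x 130 (y) x 20 mm, origin at the centre of its underside, z up. Fixed edge on its +y side, sprung arm on its -y side pressing to +y. At rest they are only 28 mm apart: the 40 mm carrier must push the arm back 12 mm, and 1.5 to 4 mm more to go down past the edge.
- edge_mid (a point): foot of the fixed edge, middle of its length, stage x = -7.5, y = 25, z = 20 mm. The edge is a steel strip along stage x, 75 long, 8 wide, 5 mm tall, its face at this point looking to stage -y. A carrier held with its underside 6 to 7.5 mm above the plate passes over it and still meets the sprung arm.
- seat (a point): point on the stage's top (stage x = 0, y = 5, z = 20 mm): a carrier seated against the fixed edge has its centre line through this point, along stage x, and its underside at this height
- clip (a joint): swing of the sprung curved arm on its upright pivot at stage x = -72, y = -30 mm: 0 at rest, growing as it is pressed back to stage -y, about 0.17 with a carrier seated, 0.45 at its end of travel. A round steel bar 8 mm thick, 5.5 to 13.5 mm above the plate, bulging to +y. Pushing on the bulge takes about 3.5 N at rest, 6 N at 0.23.
- clip_crest (a point): point on the arm's bulge that faces the fixed edge and presses on the carrier; at rest near stage x = -2, y = -3 mm, 9.5 mm above the plate
- stop: the end stop: steel block 12 (x) x 24 (y) x 8 mm tall on the stage's top, stage axes, clamped elsewhere along stage x each time. Origin at the foot of its face that looks to stage -x, which the carrier's short end meets: a carrier that is home has its centre 40 mm to -x of it. The reading is too coarse for a light touch: feel for it, a few newtons are enough; rubbing on edge and arm adds some newtons of its own.
- short_slide: the other carrier, same plate and rib but only 50 mm long; not wanted, leave alone
- cup: paper cup, 80 mm across, 95 tall; bystander
- bottle: drink bottle, 64 mm across, 200 tall; bystander
- block: small wooden block 45 x 35 x 30 mm; bystander
- tape: ring of tape, 90 mm across, 22 tall, lying flat; bystander
- weight: brass weight with a neck, 40 mm across, 40 tall; bystander
- driver: screwdriver lying on the bench; bystander
Not all that is in view belongs to the job. Leave any black or yellow look-alike of the part that bears slide_c alone.

How it is judged:
On the way, in this order (a step that is already met when the one before it is completed fails the run):
1. the held carrier presses the sprung arm back (value of joint clip above 0.15 rad and contact force between slide and clip above 1.5 N and contact force between the fingers and slide above 1 N), for 0.1 s.
2. flat on the stage and against the fixed edge, the held carrier bears on the end stop with 1.5 N or more (z of slide_c in the frame of stage below 0.0405 m and y of slide_c in the frame of stage between 0.003 and 0.0075 m and angle between the x axis of slide_c and the x axis of stage, either way round below 0.035 rad and angle between slide_c's own z axis and vertical below 0.05 rad and contact force between slide and stop above 1.5 N and contact force between the fingers and slide above 1 N), for 0.1 s.
At the end, for the whole second after the job is handed in: The carrier lies flat on the stage (within 1.5 mm and 0.05 rad), at rest and released, along the fixed edge (within 2 mm and 0.035 rad), its end within 2 mm of the end stop, and the sprung arm presses on it with more than 1.5 N (z of slide_c in the frame of stage below 0.0405 m and y of slide_c in the frame of stage between 0.003 and 0.0075 m and angle between the x axis of slide_c and the x axis of stage, either way round below 0.035 rad and angle between slide_c's own z axis and vertical below 0.05 rad and x of slide_c in the frame of stop between -0.042 and -0.038 m and contact force between slide and clip above 1.5 N and linear speed of slide below 0.01 m/s); the robot touches nothing.
It fails at once if the end stop is pressed with more than 10 N (contact force between slide and stop above 10 N).
It fails at once if the sprung arm is pressed with more than 20 N (contact force between anything else and clip above 20 N).
It fails at once if the carrier is forced or dropped onto the stage or its fixed edge with more than 25 N (contact force between slide and stage above 25 N).
It fails at once if the robot pushes on the stage with more than 15 N (contact force between the fingers and stage above 15 N).
It fails at once if another thing on the bench is moved by more than 25 mm (distance of any of short_slide, cup, bottle, block, tape, weight, driver from where it was at the start of the episode above 0.025 m).
It also fails if it takes over 72 s, if anything falls off the work surface, if the arm or the gripper's body presses on something with over 40 N, if the wrist force passes 120 N, or if a joint passes its speed limit or range.

## Working session

There is one attempt and no reset: what is moved stays moved. The work goes in short steps, Python scripts to look and compute and a tool call to move; the robot and the scene stay as the last step left them, time stands still between calls to the robot, and variables do not carry over. Pictures are saved under pics/ and viewed, and the job is handed in when it is done.

Besides the shell and the picture viewer there is one more tool, called after "Emit:" in YAML: its name, and indented under it one key for each argument. apply_moves: Moves the arm, as the interface text tells. Its arguments: {"type":"object","properties":{"steps":{"type":"array"},"force":{"type":"number"}},"required":["steps"]}

```bash
mkdir -p pics; python3 - <<'E'
from cell import *
import cv2,numpy as np
print(finger_overhang if not callable(finger_overhang) else finger_overhang())
s=read_state();print(s)
for n in ["scene","top"]:
    p,d=read_camera(n);cv2.imwrite(f"pics/{n}0.png",p[:,:,::-1]);np.savez(f"{n}0.npz",p=p,d=d)
    print(calibration(n))
print(calibration("wrist"))
E
```

```text
0.025
{'t': 0.0, 'qpos': array([-1.44999059e+00,  3.42717503e-01,  1.52505271e+00,  6.99746585e-06,
        1.27541691e+00, -1.46002590e-01]), 'qd': array([ 8.79603168e-05,  1.12603832e-03,  1.94171588e-03,  3.36713098e-04,
       -1.01138819e-03,  1.56369005e-03]), 'effort': array([-1.81802301e-03, -4.33684409e+01, -2.46013945e+01, -3.95595298e-04,
        7.90781662e-03,  1.98204708e-05]), 'position': array([ 0.13839375, -0.50603365,  0.25561619]), 'eef_rot': array([-0.56165596,  0.42944532, -0.42866158,  0.56246648]), 'ft_force': array([-0.93813456, -0.09454702, -0.29669547]), 'torque': array([0.08619232, 0.02639087, 0.02854751]), 'width': 1.0005487813409482}
{'intrinsics': array([[427.22773124,   0.        , 270.86124166],
       [  0.        , 427.22773124, 208.45681626],
       [  0.        ,   0.        ,   1.        ]]), 'dist': array([-0.00156766,  0.        ,  0.        ,  0.        ,  0.        ]), 'R': array([[-0.69478982,  0.71904769, -0.01541178],
       [ 0.55323685,  0.52063489, -0.65028325],
       [-0.45956076, -0.46033654, -0.7595355 ]]), 't': array([ 0.39267909, -
[... 390 characters left out ...]
.10218738,  0.00516975, -0.99475173]]), 't': array([-0.00165638,  0.52582261,  1.53070565])}
{'intrinsics': array([[359.06695469,   0.        , 282.6117364 ],
       [  0.        , 359.06695469, 211.34177088],
       [  0.        ,   0.        ,   1.        ]]), 'dist': array([-0.01740772,  0.        ,  0.        ,  0.        ,  0.        ]), 'T_tool_cam': array([[ 9.99999218e-01,  4.55378967e-05, -1.24984181e-03,
         8.99948300e-04],
       [ 1.21755649e-03, -2.63886282e-01,  9.64553030e-01,
        -1.17413383e-01],
       [-2.85892393e-04, -9.64553797e-01, -2.63886132e-01,
         6.56123859e-02],
       [ 0.00000000e+00,  0.00000000e+00,  0.00000000e+00,
         1.00000000e+00]])}
```

View pics/scene0.png

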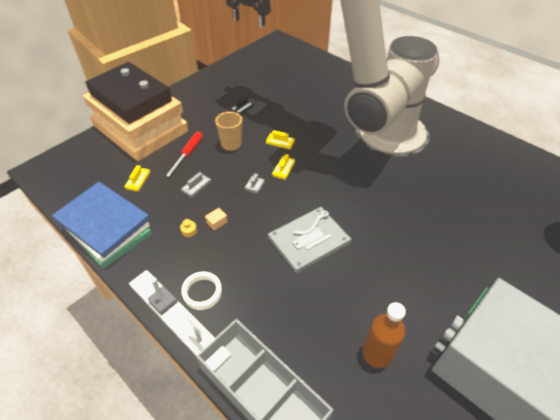

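View pics/top0.png

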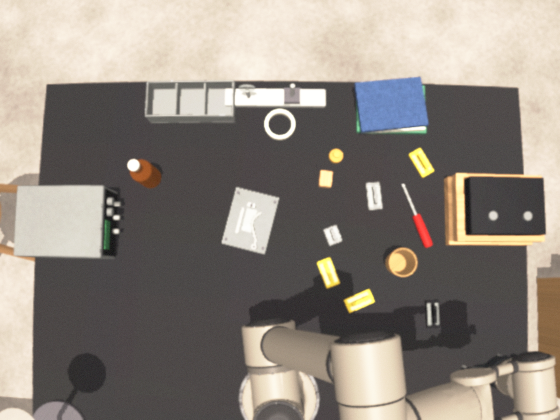

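The top view shows the long grey carrier at about (374,196), the short one at (333,235), the stage at (250,220), and yellow and black look-alikes. I'll zoom in on the top view.

```bash
cat > h.py <<'E'
import numpy as np,cv2
from cell import *
from scipy.spatial.transform import Rotation as Rn
def rays(name,uv,pose=None):
    c=calibration(name);uv=np.atleast_2d(np.array(uv,float))
    n=cv2.undistortPoints(uv[:,None],c['intrinsics'],c['dist'])[:,0]
    dc=np.c_[n,np.ones(len(n))]
    if name=='wrist':
        p,q=pose;R=Rn.from_quat(q).as_matrix();T=c['T_tool_cam']
        return R@T[:3,3]+p, dc@(R@T[:3,:3]).T
    return -c['R'].T@c['t'], dc@c['R']
def atz(name,uv,z,pose=None):
    o,d=rays(name,uv,pose); return o+d*((z-o[2])/d[:,2])[:,None]
def proj(name,X,pose=None):
    c=calibration(name);X=np.atleast_2d(X)
    if name=='wrist':
        p,q=pose;R=Rn.from_quat(q).as_matrix();T=c['T_tool_cam']
        Xc=((X-p)@R-T[:3,3])@T[:3,:3]
    else: Xc=X@c['R'].T+c['t']
    return cv2.projectPoints(Xc,np.zeros(3),np.zeros(3),c['intrinsics'],c['dist'])[0][:,0]
def cloud(name,d,pose=None):
    v,u=np.nonzero(d>0);o,r=rays(name,np.c_[u,v],pose)
    return o+r*d[v,u][:,None],u,v
E
python3 - <<'E'
import numpy as np,cv2
z=np.load('top0.npz');p=z['p'][:,:,::-1]
a=cv2.resize(p[180:260,210:290],None,fx=7,fy=7,interpolation=cv2.INTER_CUBIC)
b=cv2.resize(p[170:250,310:340+50],None,fx=7,fy=7,interpolation=cv2.INTER_CUBIC)
cv2.imwrite('pics/c1.png',a);cv2.imwrite('pics/c2.png',b)
from h import *
print(atz('top',[[374,196],[333,235],[250,220],[401,262],[326,179],[279,124],[423,230]],0.03))
E
```

```text
[[ 0.58984178 -0.27211231  0.03      ]
 [ 0.47512104 -0.15202365  0.03      ]
 [ 0.51646442  0.08777448  0.03      ]
 [ 0.39830614 -0.34957569  0.03      ]
 [ 0.63843044 -0.13183738  0.03      ]
 [ 0.8022158   0.00665822  0.03      ]
 [ 0.49151456 -0.41578404  0.03      ]]
```

View pics/c1.png

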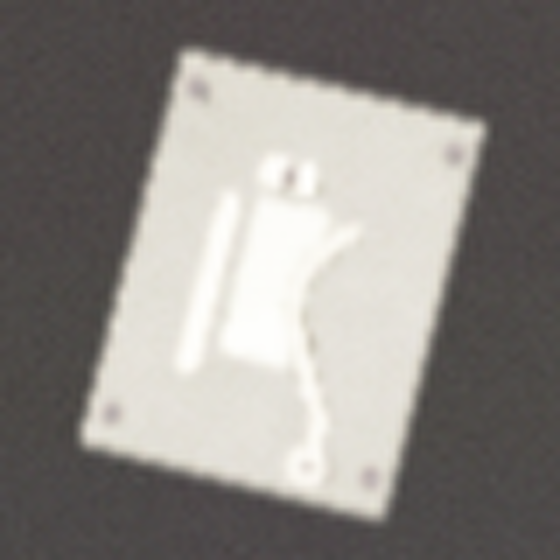

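View pics/c2.png

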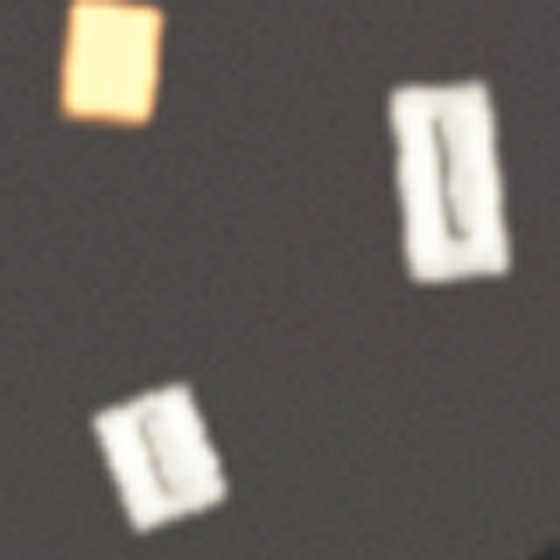

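```bash
cat > coarse.py <<'E'
from h import *
z=np.load('top0.npz');p=z['p'];g=p.astype(int).min(2)
def rect(x0,x1,y0,y1,zz,th=110):
    m=np.zeros(g.shape,np.uint8);m[y0:y1,x0:x1]=(g[y0:y1,x0:x1]>th)
    cs,_=cv2.findContours(m,0,cv2.CHAIN_APPROX_NONE);c=max(cs,key=cv2.contourArea)
    P=atz('top',c[:,0]+0.0,zz)[:,:2]
    r=cv2.minAreaRect((P*1000).astype(np.float32));return r
print('stage',rect(212,290,180,260,0.02))
print('slide',rect(360,390,175,220,0.012))
print('short',rect(320,346,220,250,0.012))
E
python3 coarse.py; python3 - <<'E'
from h import *
s=read_state();print(Rn.from_quat(s['eef_rot']).as_matrix())
E
```

```text
stage ((517.26416015625, 88.912353515625), (133.7740020751953, 173.308837890625), 75.96908569335938)
slide ((593.6593627929688, -274.1800842285156), (84.54204559326172, 45.53181457519531), 6.369349479675293)
short ((476.9176025390625, -152.63381958007812), (55.5962028503418, 45.61164855957031), 20.694780349731445)
[[ 2.63657159e-01 -1.53355483e-04  9.64616441e-01]
 [-9.64615512e-01  1.35521993e-03  2.63657120e-01]
 [-1.34770070e-03 -9.99999070e-01  2.09384360e-04]]
```

Emit:
apply_moves:
  steps:
    - [[-0.009, 0, 0.045], [0, 0, 0], 0.085]
    - [[-0.018, 0, 0.09], [0, 0.03, 0], 0.085]
    - [[-0.028, 0.01, 0.135], [0, 0.06, 0], 0.085]
    - [[-0.037, 0.015, 0.18], [0, 0.09, 0], 0.085]
    - [[-0.046, 0.02, 0.225], [0, 0.12, 0], 0.085]

```text
t: 0.6
position: [0.3446, -0.4015, 0.2357]
eef_rot: [-0.535, 0.463, -0.462, 0.535]
ft_force: [-0.2, -1.2, -0.9]
width: 0.994
```

Emit:
apply_moves:
  steps:
    - [[-0.016, 0.01, 0.045], [0, 0.01, 0], 0.085]
    - [[-0.032, 0.025, 0.09], [0, 0.02, 0], 0.085]
    - [[-0.048, 0.04, 0.135], [0, 0.03, 0], 0.085]
    - [[-0.064, 0.055, 0.18], [0, 0.035, 0], 0.085]
    - [[-0.08, 0.07, 0.225], [0, 0.035, 0], 0.085]

```text
t: 1.1
position: [0.5554, -0.2894, 0.1653]
eef_rot: [0.527, -0.472, 0.471, -0.527]
ft_force: [0.8, -1.3, 0.1]
width: 0.991
```

Emit:
apply_moves:
  steps:
    - [[-0.01, 0.006, 0.039], [0, 0, 0], 0.085]
    - [[-0.01, 0.006, 0.039], [0, 0, 0], 0.085]
    - [[-0.01, 0.006, 0.039], [0, 0, 0], 0.085]

```text
t: 1.4
position: [0.5918, -0.2756, 0.1591]
eef_rot: [0.528, -0.471, 0.47, -0.527]
ft_force: [-0.1, -0.0, 1.0]
width: 0.993
```

```bash
cat > snap.py <<'E'
import sys
from h import *
n=sys.argv[1]
s=read_state();p,d=read_camera('wrist')
cv2.imwrite(f'pics/{n}.png',p[:,:,::-1]);np.savez(f'{n}.npz',p=p,d=d,pos=s['position'],q=s['eef_rot'])
print(s['t'],s['position'],Rn.from_quat(s['eef_rot']).as_matrix().round(4).tolist(),s['ft_force'],np.abs(s['qd']).max())
E
python3 snap.py w1
```

```text
1.4 [ 0.59183235 -0.27562493  0.15913465] [[0.1134, -0.0019, 0.9935], [-0.9935, 0.0008, 0.1134], [-0.001, -1.0, -0.0018]] [-0.12361188 -0.01196567  1.00480742] 0.03573588540810222
```

View pics/w1.png

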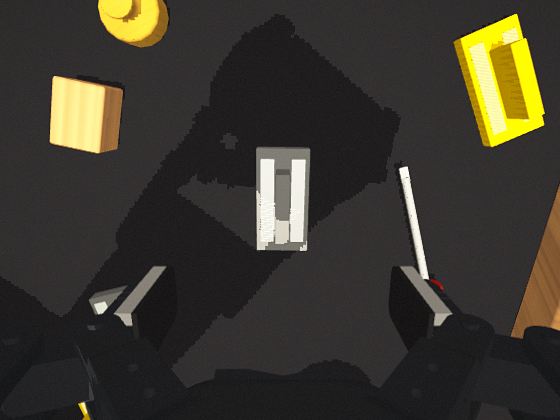

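The picture shows the carrier in the middle, corners about (256,148) to (309,250), with its rib at columns 275-290. Next, its pose from depth.

```bash
cat > car.py <<'E'
import sys
from h import *
z=np.load(sys.argv[1]+'.npz');ps=(z['pos'],z['q'])
P,u,v=cloud('wrist',z['d'],ps)
k=(abs(u-283)<50)&(abs(v-200)<75);P=P[k]
for lo,hi in [(-.01,.006),(.006,.02),(.028,.046)]:
    Q=P[(P[:,2]>lo)&(P[:,2]<hi)]
    if len(Q)<5: print(lo,len(Q));continue
    print(lo,len(Q),Q[:,2].mean(),Q[:,2].std(),cv2.minAreaRect((Q[:,:2]*1000).astype(np.float32)))
pix=[[256.5,147.5],[309.5,148.5],[307,250],[257,250]]
C=atz('wrist',pix,.012,ps)*1000;print(C, C.mean(0))
print(proj('wrist',[[.593,-.274,.038]],ps))
E
python3 car.py w1
python3 -c "
import cv2;p=cv2.imread('pics/w1.png');cv2.imwrite('pics/w1c.png',cv2.resize(p[135:265,215:350],None,fx=4.4,fy=4.4,interpolation=cv2.INTER_CUBIC))"
```

```text
-0.01 9300 -0.00013186855720388171 0.0007306568380042436 ((587.2379150390625, -276.5559997558594), (122.2453384399414, 82.45577239990234), 6.922290325164795)
0.006 4348 0.01208032681733946 0.0008570278481066758 ((592.9771728515625, -275.7078857421875), (80.014404296875, 39.8796501159668), 5.377755641937256)
0.028 1027 0.03770519244679056 0.0010241032556527255 ((593.1493530273438, -275.6859130859375), (49.52712631225586, 9.69189739227295), 6.190327167510986)
[[ 630.79895045 -252.61946726   12.        ]
 [ 634.46037526 -291.08498395   12.        ]
 [ 555.82291551 -299.63533986   12.        ]
 [ 551.33410966 -260.51609414   12.        ]] [ 593.10408772 -275.9639713    12.        ]
[[279.5307812  209.78901107]]
```

View pics/w1c.png

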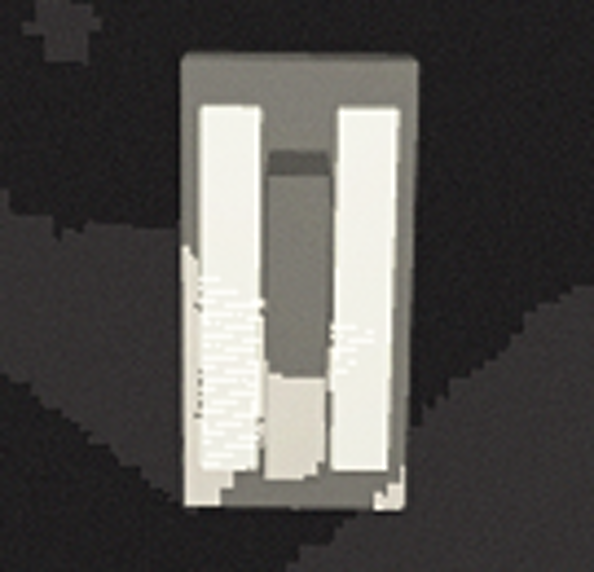

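Emit:
apply_moves:
  steps:
    - [[0, 0.03, 0.001], [0, 0.012, 0], 0.05]
    - [[0, 0.06, 0.001], [0, 0.012, 0], 0.05]
    - [[0, 0.09, 0.001], [0, 0.012, 0], 0.05]
    - [[0, 0.108, 0.001], [0, 0.012, 0], 0.05]
    - [[0, 0.116, 0.001], [0, 0.012, 0], 0.05]

```text
t: 1.95
position: [0.5906, -0.277, 0.0428]
eef_rot: [0.524, -0.476, 0.474, -0.524]
ft_force: [-0.3, 0.1, -0.0]
width: 0.586
```

Emit:
apply_moves:
  steps:
    - [[0, 0, 0], [0, 0, 0], 0.03]
    - [[0, 0, 0], [0, 0, 0], 0.02]
    - [[0, 0, 0], [0, 0, 0], 0.015]
  force: 30

```text
t: 2.25
position: [0.5932, -0.2771, 0.046]
eef_rot: [-0.524, 0.474, -0.476, 0.524]
ft_force: [-0.3, 0.8, 0.1]
width: 0.173
```

```bash
python3 snap.py w2
```

```text
2.25 [ 0.59324529 -0.27710662  0.04602853] [[0.0993, 0.0023, 0.9951], [-0.9951, -0.0015, 0.0993], [0.0017, -1.0, 0.0021]] [-0.34523414  0.76934645  0.06094765] 0.004586318899027333
```

View pics/w2.png

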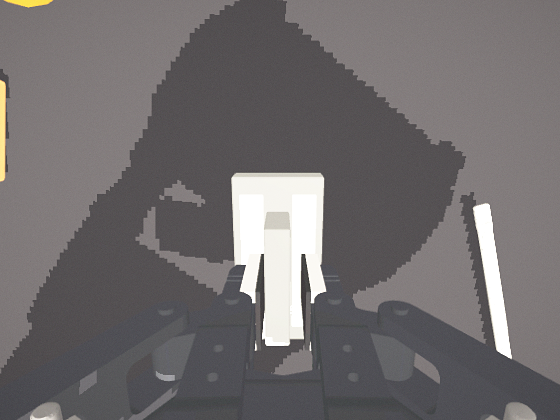

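Emit:
apply_moves:
  steps:
    - [[0, 0, 0], [0, 0, 0], 0.005]
    - [[0, 0, 0], [0, 0, 0], 0.0]
    - [[0, 0, 0], [0, 0, 0], 0.0]
    - [[0, 0, 0], [0, 0, 0], 0.0]
    - [[0, 0, 0], [0, 0, 0], 0.0]
  force: 40

```text
t: 2.8
position: [0.5933, -0.2769, 0.0459]
eef_rot: [-0.524, 0.474, -0.475, 0.524]
ft_force: [-1.4, -0.8, 6.2]
width: 0.105
```

Emit:
apply_moves:
  steps:
    - [[0, -0.01, 0], [0, 0, 0], 0.0]
    - [[0, -0.03, 0], [0, 0, 0], 0.0]
    - [[0, -0.06, 0], [0, 0, 0], 0.0]
    - [[0, -0.09, 0], [0, 0, 0], 0.0]
    - [[0, -0.09, 0], [0, 0, 0], 0.0]

```text
t: 3.3
position: [0.5947, -0.2775, 0.1397]
eef_rot: [-0.524, 0.471, -0.477, 0.525]
ft_force: [1.4, -0.5, -1.1]
width: 0.105
```

```bash
python3 snap.py w3; for i in 1 2 3; do python3 -c "
from cell import *
s=read_state();print(s['t'],s['position'],s['ft_force'],s['width'])"; done
```

```text
3.3 [ 0.59473217 -0.27747541  0.13971079] [[0.0998, 0.0075, 0.995], [-0.995, -0.0046, 0.0999], [0.0053, -1.0, 0.007]] [ 1.42755158 -0.48537419 -1.09028397] 0.06532576452012968
3.35 [ 0.59366166 -0.27687249  0.13707219] [-0.66782144 -0.48576225 -2.68079565] 0.10683963500661428
3.35 [ 0.59366166 -0.27687249  0.13707219] [-0.66782144 -0.48576225 -2.68079565] 0.10683963500661428
3.35 [ 0.59366166 -0.27687249  0.13707219] [-0.66782144 -0.48576225 -2.68079565] 0.10683963500661428
```

View pics/w3.png

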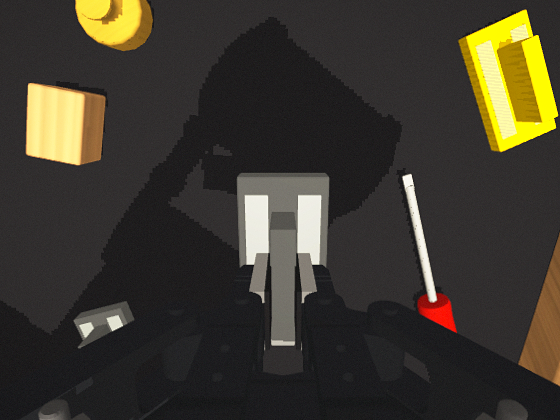

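Emit:
apply_moves:
  steps:
    - [[-0.035, -0.03, -0.01], [0, 0, 0], 0]
    - [[-0.075, -0.05, -0.02], [0, 0.04, 0], 0]
    - [[-0.115, -0.065, -0.035], [0, 0.08, 0], 0]
    - [[-0.155, -0.08, -0.05], [0, 0.12, 0], 0]
    - [[-0.195, -0.08, -0.065], [0, 0.16, 0], 0]

```text
t: 3.85
position: [0.5079, -0.0875, 0.2151]
eef_rot: [0.484, -0.515, 0.516, -0.485]
ft_force: [0.5, 0.2, -1.9]
width: 0.103
```

```bash
cat > to.py <<'E'
import sys
from h import *
x,y,z,yaw=map(float,sys.argv[1:5])
s=read_state();R=Rn.from_quat(s['eef_rot']).as_matrix()
a=np.radians(yaw);Z=np.array([np.cos(a),np.sin(a),0]);Y=np.array([0,0,-1.]);Rt=np.c_[np.cross(Y,Z),Y,Z]
print('t',s['t'],s['position'],'shift',(R.T@(np.array([x,y,z])-s['position'])).round(4),'rot',Rn.from_matrix(R.T@Rt).as_rotvec().round(4),s['ft_force'].round(1))
E
python3 to.py 0.42 0.113 0.22 -14
```

```text
t 3.85 [ 0.50788691 -0.08747335  0.2150631 ] shift [-0.1946 -0.0051 -0.1001] rot [-1.300e-03  1.823e-01  1.000e-04] [ 0.5  0.2 -1.9]
```

Emit:
apply_moves:
  steps:
    - [[-0.04, -0.005, -0.02], [0, 0.04, 0], 0]
    - [[-0.08, -0.005, -0.04], [0, 0.08, 0], 0]
    - [[-0.12, -0.005, -0.06], [0, 0.12, 0], 0]
    - [[-0.16, -0.005, -0.08], [0, 0.16, 0], 0]
    - [[-0.195, -0.005, -0.1], [0, 0.182, 0], 0]

```text
t: 4.35
position: [0.4186, 0.1135, 0.2183]
eef_rot: [-0.436, 0.558, -0.556, 0.435]
ft_force: [0.2, 0.7, -0.8]
width: 0.105
```

Emit:
apply_moves:
  steps:
    - [[0, 0, 0], [0, 0, 0], 0]
    - [[0, 0, 0], [0, 0, 0], 0]

```text
t: 4.55
position: [0.4196, 0.1125, 0.2187]
eef_rot: [-0.437, 0.556, -0.556, 0.436]
ft_force: [-0.1, -1.4, -0.3]
width: 0.1
```

```bash
python3 snap.py w4;python3 to.py 0.42 0.113 0.22 -14; python3 - <<'E'
from h import *
p,d=read_camera('top');cv2.imwrite('pics/top4.png',p[:,:,::-1]);
E
python3 to.py 0.42 0.113 0.22 -14
```

```text
4.55 [0.41963562 0.11246447 0.21865681] [[-0.2373, -0.0015, 0.9714], [-0.9714, -0.0005, -0.2373], [0.0008, -1.0, -0.0014]] [-0.10729801 -1.35694548 -0.26336247] 0.04233537967310434
t 4.6 [0.42019965 0.11176058 0.2187619 ] shift [-0.0012 -0.0012 -0.0005] rot [0.001  0.0032 0.0008] [-0.1 -1.6 -0.7]
t 4.65 [0.42055321 0.11129205 0.21882274] shift [-0.0015 -0.0012 -0.0009] rot [0.0008 0.0019 0.0007] [-0.8  0.1 -0.8]
```

View pics/w4.png

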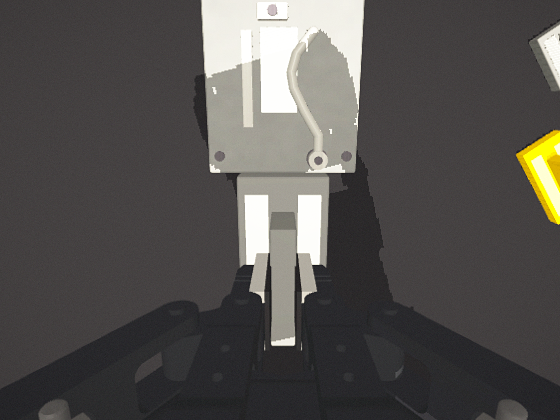

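The picture shows the stage at the top: lower corners near (209,173) and (356,172), edge strip at columns 242-252 (rows 30-126), pivot at (317,160), stop at (258-289, 2-18). The held carrier's front corners are near (238,176) and (328,176). Next I measure everything in the tool frame.

```bash
cat > fit.py <<'E'
import sys
from h import *
z=np.load(sys.argv[1]+'.npz');d=z['d']
c=calibration('wrist');T=c['T_tool_cam']
v,u=np.nonzero(d>0)
n=cv2.undistortPoints(np.c_[u,v].astype(float)[:,None],c['intrinsics'],c['dist'])[:,0]
P=(np.c_[n,np.ones(len(n))]*d[v,u][:,None])@T[:3,:3].T+T[:3,3]
P*=1000
h=float(sys.argv[2]) # TCP height above table mm (for info)
H=h-P[:,1]  # height
def show(name,k,minr=True):
    Q=P[k]
    print(name,len(Q),'H',H[k].mean().round(2),H[k].std().round(2),end=' ')
    if minr:
        r=cv2.minAreaRect(Q[:,[2,0]].astype(np.float32));print('rect(z,x)',np.round(r[0],2),np.round(r[1],2),round(r[2],2))
show('table',(H<6)&(H>-8),False);print()
st=(abs(H-20)<4)&(v<185)
show('stage',st)
Q=P[st]
# side edges: for z bins, min/max x
zb=np.arange(Q[:,2].min()+5,Q[:,2].max()-3,3)
L=[];Rr=[]
for a in zb:
    k=(Q[:,2]>a)&(Q[:,2]<a+3)
    if k.sum()>20:
        L.append((a+1.5,Q[k,0].min()));Rr.append((a+1.5,Q[k,0].max()))
for nm,A in (('L',L),('R',Rr)):
    A=np.array(A);pf=np.polyfit(A[:,0],A[:,1],1);res=A[:,1]-np.polyval(pf,A[:,0]);k=abs(res)<1.5
    pf=np.polyfit(A[k,0],A[k,1],1);print(nm,'slope deg',np.degrees(np.arctan(pf[0])),'x at z=100',np.polyval(pf,100), k.sum(),len(k))
xb=np.arange(Q[:,0].min()+6,Q[:,0].max()-6,3);B=np.array([(a+1.5,Q[(Q[:,0]>a)&(Q[:,0]<a+3),2].min()) for a in xb])
pf=np.polyfit(B[:,0],B[:,1],1);print('bottom slope',np.degrees(np.arctan(pf[0])),'z at x=0',pf[1],np.polyval(pf,B[:,0])[[0,-1]])
show('edge',(abs(H-25)<1.8)&(u>236)&(u<257)&(v>20)&(v<135))
show('stop',(abs(H-28)<2.5)&(u>250)&(u<297)&(v<26))
show('clip',(H>29)&(H<38)&(u>285)&(u<330)&(v<150))
# held carrier
ca=(v>165)&(v<275)&(u>225)&(u<340)
hh=H[ca]
print(np.histogram(hh,bins=np.arange(120,230,5)))
E
python3 fit.py w4 220
```

```text
table 142933 H 1.24 0.84 
stage 23582 H 21.31 0.81 rect(z,x) [81.17 95.15] [141.78 322.79] 1.86
L slope deg 0.14449697322142754 x at z=100 -63.95302977186806 46 46
R slope deg 16.99557211191225 x at z=100 63.45000194209415 1 46fit.py:29: RankWarning: Polyfit may be poorly conditioned
  pf=np.polyfit(A[k,0],A[k,1],1);print(nm,'slope deg',np.degrees(np.arctan(pf[0])),'x at z=100',np.polyval(pf,100), k.sum(),len(k))
Traceback (most recent call last):
  File "fit.py", line 30, in <module>
    xb=np.arange(Q[:,0].min()+6,Q[:,0].max()-6,3);B=np.array([(a+1.5,Q[(Q[:,0]>a)&(Q[:,0]<a+3),2].min()) for a in xb])
                                                                     ~~~~~~~~~~~~~~~~~~~~~~~~~~~~~~~~^^
ValueError: zero-size array to reduction operation minimum which has no identity
```

```bash
sed -i 's/st=(abs(H-20)<4)&(v<185)/st=(abs(H-20)<4)\&(v<185)\&(u>190)\&(u<375)/' fit.py
cat >> fit.py <<'E'
for lo in (np.median(hh[(hh>160)])-0,):
    pass
F=P[ca];
# plate: lower cluster ; use rows
for nm,k in (('plate',(v>172)&(v<265)&(u>232)&(u<335)&(H>178-3)&(H<195)),('rib',(v>205)&(v<350)&(u>265)&(u<300)&(H>200)&(H<220))):
    show(nm,k)
E
python3 fit.py w4 218.8
```

```text
table 143070 H 0.04 0.85 
stage 23547 H 20.14 0.82 rect(z,x) [84.33  0.6 ] [138.1  130.89] 0.06
L slope deg 0.2805333779819811 x at z=100 -63.93433719705955 44 44
R slope deg 0.28590369028063717 x at z=100 65.40990286411628 44 44
bottom slope -0.0066353171553307925 z at x=0 15.473771636640455 [15.4804088  15.46685925]
edge 933 H 25.13 0.73 rect(z,x) [ 92.44 -28.43] [73.78  8.12] 0.09
stop 525 H 28.16 0.93 rect(z,x) [143.26  -7.31] [23.5  12.38] 89.79
clip 1341 H 32.7 1.14 rect(z,x) [89.94 17.51] [ 26.37 108.25] 85.42
(array([   0,    0,    0,    0,    0,    0,    0,    0,    0,    0,   20,
        164, 3209, 3229,   76,  166,  363,  524, 1275,  135,    0]), array([120, 125, 130, 135, 140, 145, 150, 155, 160, 165, 170, 175, 180,
       185, 190, 195, 200, 205, 210, 215, 220, 225]))
plate 6663 H 184.87 1.71 rect(z,x) [19.64  1.09] [41.36 40.13] 0.0
rib 3299 H 210.6 2.31 rect(z,x) [0.33 1.7 ] [13.24 50.28] 86.7
```

```bash
cat >> fit.py <<'E'
for nm,k in (('plate',(v>178)&(v<262)&(u>242)&(u<268)),('plateR',(v>178)&(v<262)&(u>298)&(u<324)),('ribtop',(v>235)&(v<335)&(u>276)&(u<290)),('stageplane',st)):
    Q=P[k]
    for _ in range(3):
        A=np.c_[Q[:,0],Q[:,2],np.ones(len(Q))];w=np.linalg.lstsq(A,Q[:,1],rcond=None)[0];r=Q[:,1]-A@w;Q=Q[abs(r)<2.5*max(r.std(),.3)]
    print(nm,len(Q),'dy/dx deg',np.degrees(w[0]).round(2),'dy/dz deg',np.degrees(w[1]).round(2),'y at0',w[2].round(2),r.std().round(2), Q.mean(0).round(1))
k=(v>178)&(v<262)&(u>232)&(u<335)&(abs(P[:,1]-34)<4)
Q=P[k]
a=[(zz+1.5,Q[(Q[:,2]>zz)&(Q[:,2]<zz+3),0].min(),Q[(Q[:,2]>zz)&(Q[:,2]<zz+3),0].max()) for zz in range(4,36,3)]
a=np.array(a);print(a.round(2));print(np.degrees(np.polyfit(a[:,0],a[:,1],1)[0]),np.degrees(np.polyfit(a[:,0],a[:,2],1)[0]))
E
python3 fit.py w4 218.8 | tail -20
```

```text
164, 3209, 3229,   76,  166,  363,  524, 1275,  135,    0]), array([120, 125, 130, 135, 140, 145, 150, 155, 160, 165, 170, 175, 180,
       185, 190, 195, 200, 205, 210, 215, 220, 225]))
plate 6663 H 184.87 1.71 rect(z,x) [19.64  1.09] [41.36 40.13] 0.0
rib 3299 H 210.6 2.31 rect(z,x) [0.33 1.7 ] [13.24 50.28] 86.7
plate 1928 dy/dx deg -1.09 dy/dz deg 0.73 y at0 33.12 0.64 [-11.1  33.6  21.6]
plateR 1930 dy/dx deg 1.78 dy/dz deg 0.65 y at0 33.0 0.63 [13.8 33.7 21.5]
ribtop 1270 dy/dx deg 0.82 dy/dz deg -0.01 y at0 7.95 0.56 [1.3 8.  2.3]
stageplane 23005 dy/dx deg 0.13 dy/dz deg -0.06 y at0 198.77 0.73 [  0.6 198.7  87.4]
[[  5.5  -18.61  20.82]
 [  8.5  -18.54  20.74]
 [ 11.5  -18.94  20.99]
 [ 14.5  -18.86  21.15]
 [ 17.5  -18.72  20.91]
 [ 20.5  -18.64  20.86]
 [ 23.5  -18.44  20.76]
 [ 26.5  -18.98  21.14]
 [ 29.5  -18.74  21.06]
 [ 32.5  -18.66  20.87]
 [ 35.5  -18.49  20.84]]
0.13826904544170207 0.10708192093312109
```

Emit:
apply_moves:
  steps:
    - [[-0.008, 0.01, 0.03], [0, 0.004, 0], 0]
    - [[-0.016, 0.03, 0.06], [0, 0.004, 0], 0]
    - [[-0.0245, 0.06, 0.087], [0, 0.004, 0], 0]
    - [[-0.0245, 0.1, 0.087], [0, 0.004, 0], 0]
    - [[-0.0245, 0.125, 0.087], [0, 0.004, 0], 0]

```text
t: 5.15
position: [0.5107, 0.113, 0.091]
eef_rot: [-0.435, 0.559, -0.557, 0.433]
ft_force: [-0.9, 0.2, -1.7]
width: 0.105
```

Emit:
apply_moves:
  steps:
    - [[0, 0.008, 0], [0, 0, 0], 0]
    - [[0, 0.013, 0], [0, 0, 0], 0]
    - [[0, 0.013, 0], [0, 0, 0], 0]
    - [[0, 0.013, 0], [0, 0, 0], 0]

```text
t: 5.55
position: [0.5117, 0.1146, 0.0827]
eef_rot: [0.434, -0.557, 0.558, -0.435]
ft_force: [0.4, 0.1, -1.1]
width: 0.103
```

```bash
python3 snap.py w5
```

```text
5.55 [0.51172724 0.11457518 0.08265393] [[-0.244, 0.0026, 0.9698], [-0.9698, 0.0001, -0.244], [-0.0007, -1.0, 0.0025]] [ 0.35991876  0.06388557 -1.08681578] 0.007737255898455122
```

View pics/w5.png

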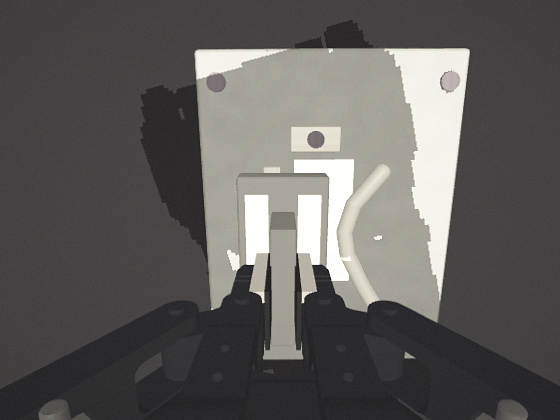

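The carrier now sits above the edge strip: its front corners are at (238,175) and (328,175), with the stop at (291-340,127-151) and the arm's bulge at x≈338. Next I measure this view.

```bash
cat > fit2.py <<'E'
import sys
from h import *
z=np.load(sys.argv[1]+'.npz');d=z['d']
c=calibration('wrist');T=c['T_tool_cam']
v,u=np.nonzero(d>0)
n=cv2.undistortPoints(np.c_[u,v].astype(float)[:,None],c['intrinsics'],c['dist'])[:,0]
P=(np.c_[n,np.ones(len(n))]*d[v,u][:,None])@T[:3,:3].T+T[:3,3];P*=1000
def plane(nm,k,n=3):
    Q=P[k]
    for _ in range(4):
        A=np.c_[Q[:,0],Q[:,2],np.ones(len(Q))];w=np.linalg.lstsq(A,Q[:,1],rcond=None)[0];r=Q[:,1]-A@w;Q=Q[abs(r)<2.5*max(r.std(),.3)]
    print(nm,len(Q),'dy/dx,dy/dz deg',np.degrees(w[:2]).round(2),'y at 0',w[2].round(2),r.std().round(2),Q.mean(0).round(1));return w
w=plane('stage',(v<170)&(v>55)&(u>350)&(u<430)&(P[:,1]>35))
H=w[0]*P[:,0]+w[1]*P[:,2]+w[2]-P[:,1]   # height above stage
st=(abs(H)<3)&(v<260)&(P[:,1]>35)
Q=P[st]
def line(nm,A):
    A=np.array(A)
    for _ in range(4):
        pf=np.polyfit(A[:,0],A[:,1],1);r=A[:,1]-np.polyval(pf,A[:,0]);A=A[abs(r)<=2*max(r.std(),.2)]
    print(nm,'deg',np.degrees(pf[0]).round(2),'at 0:',pf[1].round(2),'at 50:',np.polyval(pf,50).round(2),len(A),r.std().round(2))
zs=[a for a in range(15,90,3)]
line('L',[(a+1.5,Q[(Q[:,2]>a)&(Q[:,2]<a+3),0].min()) for a in zs])
line('R',[(a+1.5,Q[(Q[:,2]>a)&(Q[:,2]<a+3),0].max()) for a in zs])
line('far',[(a+1.5,Q[(Q[:,0]>a)&(Q[:,0]<a+3),2].max()) for a in range(-30,70,3)])
k=(H>5.5)&(H<10)&(v<165)&(v>115)&(u<345)&(u>280);r=cv2.minAreaRect(P[k][:,[2,0]].astype(np.float32));print('stop',k.sum(),H[k].mean(),np.round(r[0],2),np.round(r[1],2),r[2],'near face z',P[k][:,2].min(),np.percentile(P[k][:,2],2))
k=(H>9.5)&(H<15)&(v<255)&(v>155)&(u>330)&(u<395);C=P[k];print('arm top H',np.percentile(H[k],98),'crest x min',C[:,0].min(),'at z',C[C[:,0].argmin(),2],'n',k.sum())
k=(v>176)&(v<260)&(u>236)&(u<330)&(H>18);
for nm,kk in (('plateL',(v>178)&(v<250)&(u>242)&(u<268)),('plateR',(v>178)&(v<250)&(u>298)&(u<324)),('rib',(v>240)&(v<335)&(u>276)&(u<290))): 
    ww=plane(nm,kk); 
    print('    H at tool origin', (w[2]-ww[2]).round(2),'mean H',np.median(H[kk]).round(2))
kk=(v>170)&(v<250)&(u>230)&(u<336)&(P[:,1]>30)&(P[:,1]<37.5)
r=cv2.minAreaRect(P[kk][:,[2,0]].astype(np.float32));print('plate',np.round(r[0],2),np.round(r[1],2),r[2],'front',P[kk][:,2].max())
E
python3 fit2.py w5
```

```text
stage 8736 dy/dx,dy/dz deg [0.06 0.17] y at 0 62.77 0.63 [53.4 63.  66.3]
L deg -0.44 at 0: -40.02 at 50: -40.4 24 0.2
R deg 0.07 at 0: 88.99 at 50: 89.06 23 0.18
far deg 0.07 at 0: 95.67 at 50: 95.73 33 0.26
stop 1187 8.082430909253944 [54.41 16.6 ] [23.93 11.79] 89.6777572631836 near face z 48.526557343316284 48.71017166991064
arm top H 14.303430234881466 crest x min 27.723152260953142 at z 8.537545298115852 n 1633
plateL 1729 dy/dx,dy/dz deg [-0.97  0.88] y at 0 33.1 0.6 [-10.9  33.6  23.4]
    H at tool origin 29.67 mean H 29.2
plateR 1744 dy/dx,dy/dz deg [1.65 0.92] y at 0 32.94 0.61 [13.6 33.7 23.4]
    H at tool origin 29.83 mean H 29.16
rib 1183 dy/dx,dy/dz deg [1.07 0.01] y at 0 7.93 0.53 [1.3 8.  1.1]
    H at tool origin 54.84 mean H 54.82
plate [23.59  1.13] [33.58 40.15] 0.20207905769348145 front 40.333864532009834
```

Emit:
apply_moves:
  steps:
    - [[0, 0.005, 0], [0, 0, 0], 0]
    - [[0, 0.0085, 0], [0, 0, 0], 0]
    - [[0, 0.0103, 0], [0, 0, 0], 0]
    - [[0, 0.0103, 0], [0, 0, 0], 0]
    - [[0, 0.0103, 0], [0, 0, 0], 0]

```text
t: 6.1
position: [0.5108, 0.1148, 0.071]
eef_rot: [0.435, -0.558, 0.558, -0.435]
ft_force: [0.5, -0.4, -0.3]
width: 0.105
```

```bash
python3 snap.py w6; python3 fit2.py w6
```

```text
6.1 [0.51080043 0.11476038 0.07099288] [[-0.2437, -0.0001, 0.9699], [-0.9699, -0.0001, -0.2437], [0.0001, -1.0, -0.0001]] [ 0.48559634 -0.43632916 -0.3398409 ] 0.0025501621402758876
stage 8741 dy/dx,dy/dz deg [0.14 0.09] y at 0 51.03 0.61 [49.9 51.3 66.2]
L deg -0.37 at 0: -40.07 at 50: -40.39 25 0.23
R deg 0.05 at 0: 89.13 at 50: 89.17 25 0.23
far deg 0.38 at 0: 96.46 at 50: 96.79 34 0.16
stop 1356 8.05705173358514 [55.23 16.56] [24.25 11.94] 89.8997573852539 near face z 49.2553845005114 49.731161671500956
arm top H 14.387834817531955 crest x min 27.842809970558744 at z 10.553076290177488 n 1704
plateL 1737 dy/dx,dy/dz deg [-1.14  0.95] y at 0 33.05 0.6 [-10.9  33.7  23.4]
    H at tool origin 17.98 mean H 17.4
plateR 1730 dy/dx,dy/dz deg [1.62 0.93] y at 0 32.99 0.58 [13.6 33.7 23.3]
    H at tool origin 18.04 mean H 17.36
rib 1190 dy/dx,dy/dz deg [0.02 0.2 ] y at 0 8.0 0.51 [1.3 8.  1.1]
    H at tool origin 43.04 mean H 43.03
plate [23.29  1.1 ] [34.05 40.17] 0.1579355150461197 front 40.33902847173736
```

View pics/w6.png

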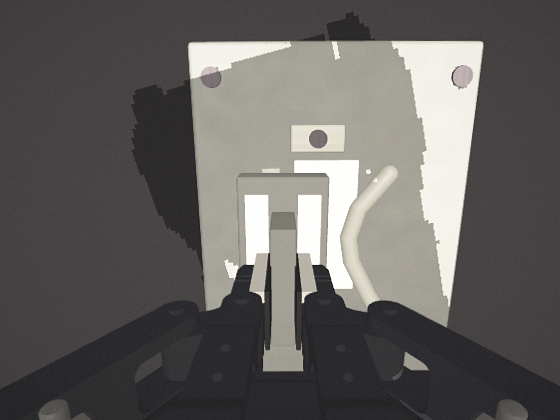

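Emit:
apply_moves:
  steps:
    - [[0, -0.0015, 0], [0, 0, 0], 0]
    - [[0, -0.0015, 0], [0, 0, 0], 0]
    - [[0, -0.0015, 0], [0, 0, 0], 0]

```text
t: 6.45
position: [0.5109, 0.1147, 0.0726]
eef_rot: [0.435, -0.558, 0.558, -0.435]
ft_force: [-0.9, 0.0, -1.3]
width: 0.107
```

```bash
python3 snap.py w7; python3 fit2.py w7
```

```text
6.45 [0.51087473 0.11471202 0.07261193] [[-0.2437, 0.0002, 0.9698], [-0.9698, -0.0001, -0.2437], [0.0, -1.0, 0.0002]] [-0.85614533  0.0119584  -1.27045482] 0.0025558602759387563
stage 8749 dy/dx,dy/dz deg [0.14 0.05] y at 0 52.7 0.62 [50.4 52.9 66.3]
L deg -0.51 at 0: -40.02 at 50: -40.47 25 0.2
R deg -0.23 at 0: 89.27 at 50: 89.08 23 0.17
far deg 0.43 at 0: 96.31 at 50: 96.69 34 0.17
stop 1330 8.087125752443875 [55.38 16.49] [24.14 11.5 ] 89.9805908203125 near face z 49.623505969271136 49.74290649592759
arm top H 14.293351391889313 crest x min 27.731495399558284 at z 10.25046528599751 n 1716
plateL 1737 dy/dx,dy/dz deg [-1.37  1.02] y at 0 33.01 0.58 [-10.9  33.7  23.4]
    H at tool origin 19.69 mean H 19.03
plateR 1723 dy/dx,dy/dz deg [1.45 0.91] y at 0 33.0 0.59 [13.6 33.7 23.3]
    H at tool origin 19.7 mean H 19.04
rib 1194 dy/dx,dy/dz deg [-1.35  0.2 ] y at 0 8.0 0.54 [1.3 8.  1.1]
    H at tool origin 44.7 mean H 44.73
plate [23.6   1.06] [33.44 40.24] 0.1319139450788498 front 40.33483261528916
```

Emit:
apply_moves:
  steps:
    - [[0.004, 0, 0], [0, 0, 0], 0]
    - [[0.007, 0, 0], [0, 0, 0], 0]
    - [[0.01, 0, 0], [0, 0, 0], 0]
    - [[0.013, 0, 0], [0, 0, 0], 0]
    - [[0.016, 0, 0], [0, 0, 0], 0]

```text
t: 7.0
position: [0.5075, 0.0993, 0.0728]
eef_rot: [0.434, -0.557, 0.558, -0.435]
ft_force: [2.9, 5.7, -1.0]
width: 0.103
```

Emit:
apply_moves:
  steps:
    - [[0.002, 0, 0], [0, 0, 0], 0]
    - [[0.004, 0, 0], [0, 0, 0], 0]
    - [[0.005, 0, 0], [0, 0, 0], 0]
    - [[0.005, 0, 0], [0, 0, 0], 0]
    - [[0.005, 0, 0], [0, 0, 0], 0]

```text
t: 7.5
position: [0.5064, 0.0947, 0.0729]
eef_rot: [0.434, -0.557, 0.558, -0.435]
ft_force: [1.9, 5.6, -1.1]
width: 0.105
```

```bash
python3 snap.py w8; python3 fit2.py w8
```

```text
7.5 [0.50643409 0.09471001 0.07288694] [[-0.2441, 0.002, 0.9698], [-0.9698, 0.0008, -0.2441], [-0.0013, -1.0, 0.0018]] [ 1.93230232  5.64326299 -1.12873675] 0.0007046492705558
stage 8474 dy/dx,dy/dz deg [-0.   0.1] y at 0 53.05 0.64 [49.9 53.2 66.3]
L deg -0.11 at 0: -60.65 at 50: -60.75 24 0.27
R deg -0.58 at 0: 69.34 at 50: 68.83 23 0.19
far deg 0.42 at 0: 95.88 at 50: 96.25 32 0.24
stop 472 7.893011930342943 [54.63  4.05] [12.06  7.22] 0.07461123913526535 near face z 48.59884649004953 48.729293806892905
arm top H 14.39595701200708 crest x min 23.280021260501023 at z 14.576300774591974 n 1601
plateL 1740 dy/dx,dy/dz deg [-0.49  0.75] y at 0 33.19 0.61 [-10.9  33.6  23.4]
    H at tool origin 19.87 mean H 19.5
plateR 1722 dy/dx,dy/dz deg [2.76 0.82] y at 0 32.72 0.58 [13.6 33.7 23.3]
    H at tool origin 20.33 mean H 19.38
rib 1199 dy/dx,dy/dz deg [0.43 0.05] y at 0 7.95 0.52 [1.3 8.  1.1]
    H at tool origin 45.1 mean H 45.1
plate [23.53  0.9 ] [40.17 33.65] 89.98502349853516 front 40.3586910403501
```

View pics/w8.png

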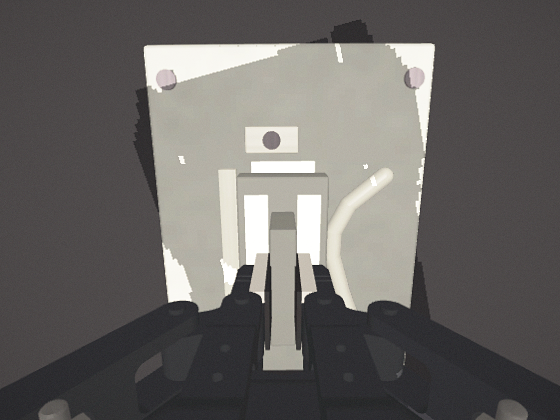

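The arm is pressed back (about 6 N), and the edge strip (columns 219-238) is now visible just left of the carrier. I'll measure that gap directly.

```bash
cat > gap.py <<'E'
import sys,io,contextlib
with contextlib.redirect_stdout(io.StringIO()): exec(open('fit2.py').read())
k=(abs(H-5)<1.7)&(v>165)&(v<262)&(u>205)&(u<240)
for a in range(14,46,4):
    j=k&(P[:,2]>a)&(P[:,2]<a+4)
    kk2=(v>170)&(v<262)&(u>230)&(u<336)&(P[:,1]>30)&(P[:,1]<37.5)&(P[:,2]>a)&(P[:,2]<a+4)
    if j.sum()>3: print(a,'edge x',P[j][:,0].min().round(2),P[j][:,0].max().round(2),j.sum(),'plate x',(P[kk2][:,0].min().round(2),P[kk2][:,0].max().round(2)) if kk2.sum() else '')
print('edge end z',np.percentile(P[k][:,2],99))
E
python3 gap.py w8
```

```text
14 edge x -28.71 -20.71 129 plate x (np.float64(-18.82), np.float64(20.97))
18 edge x -28.77 -20.96 128 plate x (np.float64(-19.09), np.float64(20.9))
22 edge x -28.8 -20.98 140 plate x (np.float64(-19.0), np.float64(20.75))
26 edge x -28.77 -20.75 136 plate x (np.float64(-18.88), np.float64(20.67))
30 edge x -28.9 -21.11 136 plate x (np.float64(-19.18), np.float64(20.99))
34 edge x -28.68 -20.91 148 plate x (np.float64(-19.05), np.float64(20.89))
38 edge x -29.12 -20.91 121 plate x (np.float64(-18.96), np.float64(20.77))
edge end z 40.813095290360096
```

Emit:
apply_moves:
  steps:
    - [[0.0006, 0, 0], [0, 0, 0], 0]
    - [[0.0006, 0.002, 0], [0, 0, 0], 0]
    - [[0.0006, 0.0035, 0], [0, 0, 0], 0]
    - [[0.0006, 0.0045, 0], [0, 0, 0], 0]
    - [[0.0006, 0.005, 0], [0, 0, 0], 0]

```text
t: 8.05
position: [0.5059, 0.0942, 0.0678]
eef_rot: [0.434, -0.558, 0.558, -0.435]
ft_force: [2.3, 5.8, 1.1]
width: 0.105
```

Emit:
apply_moves:
  steps:
    - [[0, 0.0006, 0], [0, 0, 0], 0]
    - [[0, 0.0006, 0], [0, 0, 0], 0]

```text
t: 8.25
position: [0.5059, 0.0942, 0.0672]
eef_rot: [-0.434, 0.558, -0.558, 0.435]
ft_force: [2.3, 5.6, -0.6]
width: 0.109
```

Emit:
apply_moves:
  steps:
    - [[0, 0.0005, 0], [0, 0, 0], 0]
    - [[0, 0.0005, 0], [0, 0, 0], 0]

```text
t: 8.45
position: [0.5058, 0.0942, 0.0666]
eef_rot: [-0.434, 0.558, -0.558, 0.435]
ft_force: [1.4, 4.8, -0.1]
width: 0.105
```

Emit:
apply_moves:
  steps:
    - [[0, 0.0004, 0], [0, 0, 0], 0]
    - [[0, 0.0004, 0], [0, 0, 0], 0]

```text
t: 8.65
position: [0.5058, 0.0942, 0.0663]
eef_rot: [-0.434, 0.558, -0.558, 0.435]
ft_force: [1.9, 5.7, -0.3]
width: 0.104
```

Emit:
apply_moves:
  steps:
    - [[0, 0.0004, 0], [0, 0, 0], 0]
    - [[0, 0.0004, 0], [0, 0, 0], 0]

```text
t: 8.85
position: [0.5058, 0.0942, 0.0659]
eef_rot: [-0.434, 0.558, -0.558, 0.435]
ft_force: [2.0, 5.6, -0.1]
width: 0.108
```

Emit:
apply_moves:
  steps:
    - [[0, 0.0003, 0], [0, 0, 0], 0]
    - [[0, 0.0003, 0], [0, 0, 0], 0]

```text
t: 9.05
position: [0.5058, 0.0943, 0.0659]
eef_rot: [-0.434, 0.558, -0.558, 0.435]
ft_force: [1.1, 6.8, 1.1]
width: 0.103
```

Emit:
apply_moves:
  steps:
    - [[0, 0.0003, 0], [0, 0, 0], 0]
    - [[0, 0.0003, 0], [0, 0, 0], 0]

```text
t: 9.25
position: [0.5058, 0.0943, 0.0658]
eef_rot: [0.434, -0.558, 0.558, -0.435]
ft_force: [-0.4, 6.8, 4.3]
width: 0.105
```

```bash
python3 snap.py w9; python3 fit2.py w9; python3 gap.py w9
```

```text
9.25 [0.50583711 0.09431652 0.06581085] [[-0.2439, 0.0012, 0.9698], [-0.9698, 0.0009, -0.2439], [-0.0012, -1.0, 0.001]] [-0.43938941  6.79331153  4.2802787 ] 0.002222291313110739
stage 8698 dy/dx,dy/dz deg [-0.16 -0.04] y at 0 46.24 0.64 [48.3 46.1 65.9]
L deg -0.2 at 0: -60.94 at 50: -61.11 23 0.24
R deg -0.44 at 0: 68.67 at 50: 68.29 23 0.18Traceback (most recent call last):
  File "fit2.py", line 25, in <module>
    line('far',[(a+1.5,Q[(Q[:,0]>a)&(Q[:,0]<a+3),2].max()) for a in range(-30,70,3)])
                       ~~~~~~~~~~~~~~~~~~~~~~~~~~~~~~~~^^
    return umr_maximum(a, axis, None, out, keepdims, initial, where)
ValueError: zero-size array to reduction operation maximum which has no identity
Traceback (most recent call last):
  File "gap.py", line 2, in <module>
    with contextlib.redirect_stdout(io.StringIO()): exec(open('fit2.py').read())
                                                    ~~~~^^^^^^^^^^^^^^^^^^^^^^^^
ValueError: zero-size array to reduction operation maximum which has no identity
```

View pics/w9.png

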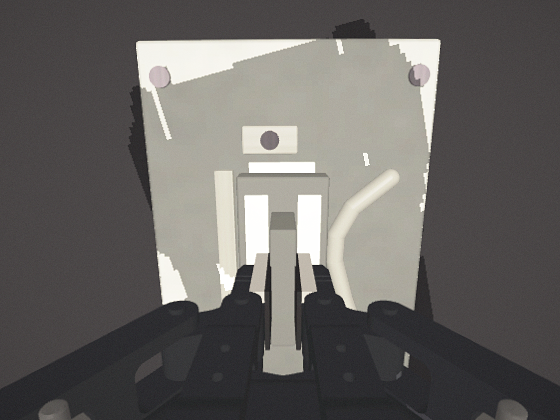

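Emit:
apply_moves:
  steps:
    - [[-0.0005, -0.0002, 0], [0, 0, 0], 0]
    - [[-0.001, -0.0002, 0], [0, 0, 0], 0]
    - [[-0.0014, -0.0002, 0], [0, 0, 0], 0]
    - [[-0.0014, -0.0002, 0], [0, 0, 0], 0]

```text
t: 9.7
position: [0.506, 0.0952, 0.0658]
eef_rot: [0.435, -0.558, 0.558, -0.435]
ft_force: [0.2, 4.4, 5.7]
width: 0.109
```

Emit:
apply_moves:
  steps:
    - [[-0.0004, 0, 0], [0, 0, 0], 0]
    - [[-0.0004, 0, 0], [0, 0, 0], 0]

```text
t: 9.9
position: [0.5061, 0.0955, 0.0658]
eef_rot: [0.435, -0.558, 0.558, -0.435]
ft_force: [-0.5, 3.7, 6.6]
width: 0.108
```

Emit:
apply_moves:
  steps:
    - [[-0.0004, 0, 0], [0, 0, 0], 0]
    - [[-0.0004, 0, 0], [0, 0, 0], 0]

```text
t: 10.1
position: [0.5062, 0.0959, 0.0658]
eef_rot: [0.435, -0.558, 0.558, -0.435]
ft_force: [-0.3, 3.9, 5.4]
width: 0.103
```

Emit:
apply_moves:
  steps:
    - [[-0.0004, -0.0002, 0], [0, 0, 0], 0]
    - [[-0.0004, -0.0002, 0], [0, 0, 0], 0]

```text
t: 10.3
position: [0.5062, 0.0963, 0.0658]
eef_rot: [0.435, -0.558, 0.558, -0.435]
ft_force: [-1.3, 4.2, 6.4]
width: 0.105
```

```bash
sed -i 's/range(-30,70,3)\]/range(-30,60,3)]/' fit2.py; python3 snap.py w10; python3 fit2.py w10; python3 gap.py w10
```

```text
10.3 [0.50619186 0.09633664 0.06583405] [[-0.2437, 0.0003, 0.9698], [-0.9698, 0.0, -0.2437], [-0.0001, -1.0, 0.0003]] [-1.29023063  4.22071869  6.42053823] 0.0003567143516416385
stage 8658 dy/dx,dy/dz deg [-0.02 -0.05] y at 0 46.12 0.63 [48.3 46.1 65.9]
L deg -0.09 at 0: -59.18 at 50: -59.26 22 0.2
R deg -0.68 at 0: 70.83 at 50: 70.23 24 0.15
far deg 0.38 at 0: 96.65 at 50: 96.99 29 0.18
stop 610 8.031507389455427 [55.38  5.01] [11.88  9.05] 0.049850985407829285 near face z 49.43852395103359 49.55473887597553
arm top H 14.497508502571252 crest x min 22.54990423692661 at z 12.887633812179471 n 1766
plateL 1739 dy/dx,dy/dz deg [-1.55  0.74] y at 0 32.99 0.59 [-10.9  33.6  23.4]
    H at tool origin 13.13 mean H 12.51
plateR 1728 dy/dx,dy/dz deg [2.06 0.75] y at 0 32.85 0.61 [13.6 33.6 23.4]
    H at tool origin 13.28 mean H 12.46
rib 1197 dy/dx,dy/dz deg [-1.04 -0.15] y at 0 7.96 0.54 [1.3 7.9 1.1]
    H at tool origin 38.16 mean H 38.18
plate [23.57  2.82] [43.69 33.7 ] 89.8786849975586 front 40.434687600592405
14 edge x -27.29 -19.75 134 plate x (np.float64(-18.83), np.float64(24.35))
18 edge x -27.45 -19.69 141 plate x (np.float64(-18.67), np.float64(24.51))
22 edge x -27.33 -19.65 135 plate x (np.float64(-18.87), np.float64(20.82))
26 edge x -27.38 -19.84 148 plate x (np.float64(-18.84), np.float64(21.16))
30 edge x -27.21 -19.66 143 plate x (np.float64(-18.69), np.float64(20.91))
34 edge x -27.41 -19.63 154 plate x (np.float64(-18.89), np.float64(20.73))
38 edge x -27.34 -18.18 163 plate x (np.float64(-18.84), np.float64(20.98))
edge end z 41.608505204538915
```

Emit:
apply_moves:
  steps:
    - [[-0.0004, -0.0001, 0], [0, 0, 0], 0]
    - [[-0.0004, -0.0001, 0], [0, 0, 0], 0]

```text
t: 10.55
position: [0.5062, 0.0965, 0.0658]
eef_rot: [0.435, -0.557, 0.558, -0.435]
ft_force: [-0.6, 3.3, 4.5]
width: 0.109
```

Emit:
apply_moves:
  steps:
    - [[-0.0004, -0.0001, 0], [0, 0, 0], 0]
    - [[-0.0004, -0.0001, 0], [0, 0, 0], 0]

```text
t: 10.75
position: [0.5063, 0.0966, 0.0658]
eef_rot: [0.435, -0.557, 0.558, -0.435]
ft_force: [-0.9, 0.4, 6.1]
width: 0.106
```

Emit:
apply_moves:
  steps:
    - [[-0.0004, 0, 0], [0, 0, 0], 0]
    - [[-0.0004, 0, 0], [0, 0, 0], 0]

```text
t: 10.95
position: [0.5063, 0.0967, 0.0658]
eef_rot: [0.435, -0.557, 0.558, -0.435]
ft_force: [-1.6, -1.3, 6.0]
width: 0.105
```

Emit:
apply_moves:
  steps:
    - [[0, -0.0003, 0.001], [0, 0, 0], 0]
    - [[0, -0.0003, 0.002], [0, 0, 0], 0]
    - [[0, -0.0003, 0.003], [0, 0, 0], 0]
    - [[0, -0.0003, 0.003], [0, 0, 0], 0]

```text
t: 11.35
position: [0.508, 0.0963, 0.0658]
eef_rot: [-0.436, 0.558, -0.557, 0.434]
ft_force: [-4.8, 1.0, 7.5]
width: 0.104
```

Emit:
apply_moves:
  steps:
    - [[0, -0.0005, 0], [0, 0, 0], 0]
    - [[0, -0.0005, 0], [0, 0, 0], 0]
    - [[0, -0.0005, 0], [0, 0, 0], 0]

```text
t: 11.65
position: [0.5082, 0.0963, 0.066]
eef_rot: [-0.436, 0.558, -0.557, 0.434]
ft_force: [-5.5, -1.5, 3.1]
width: 0.105
```

Emit:
apply_moves:
  steps:
    - [[0, 0, 0.0007], [0, 0, 0], 0]
    - [[0, 0, 0.0014], [0, 0, 0], 0]
    - [[0, 0, 0.002], [0, 0, 0], 0]
    - [[0, 0, 0.002], [0, 0, 0], 0]

```text
t: 12.05
position: [0.5103, 0.0958, 0.066]
eef_rot: [-0.436, 0.558, -0.557, 0.434]
ft_force: [-4.6, -2.0, 2.5]
width: 0.103
```

```bash
python3 snap.py w11; python3 fit2.py w11 | grep -E "stage|stop|plate |rib|H at"; python3 gap.py w11
```

```text
12.05 [0.51026536 0.09577822 0.06595968] [[-0.2434, -0.0028, 0.9699], [-0.9699, -0.0009, -0.2434], [0.0015, -1.0, -0.0025]] [-4.61099314 -1.97895078  2.50578458] 0.003045651637800765
stage 8734 dy/dx,dy/dz deg [-0.07 -0.19] y at 0 46.37 0.64 [48.3 46.1 65.9]
stop 590 8.148163629827947 [51.49  5.05] [12.04  9.15] 0.08624515682458878 near face z 45.460439221067666 45.704441789941676
    H at tool origin 13.34 mean H 12.66
    H at tool origin 13.35 mean H 12.62
rib 1206 dy/dx,dy/dz deg [1.03 0.01] y at 0 7.95 0.54 [1.3 8.  1.2]
    H at tool origin 38.42 mean H 38.4
plate [23.42  2.87] [33.83 43.74] 0.12832319736480713 front 40.31677329134814
14 edge x -27.07 -19.77 132 plate x (np.float64(-18.89), np.float64(24.72))
18 edge x -26.79 -19.74 129 plate x (np.float64(-18.62), np.float64(20.87))
22 edge x -27.07 -20.02 128 plate x (np.float64(-19.0), np.float64(20.79))
26 edge x -26.97 -19.91 137 plate x (np.float64(-18.85), np.float64(21.14))
30 edge x -27.29 -19.74 132 plate x (np.float64(-18.66), np.float64(20.96))
34 edge x -27.11 -20.11 143 plate x (np.float64(-18.97), np.float64(20.82))
edge end z 37.72803493601713
```

View pics/w11.png

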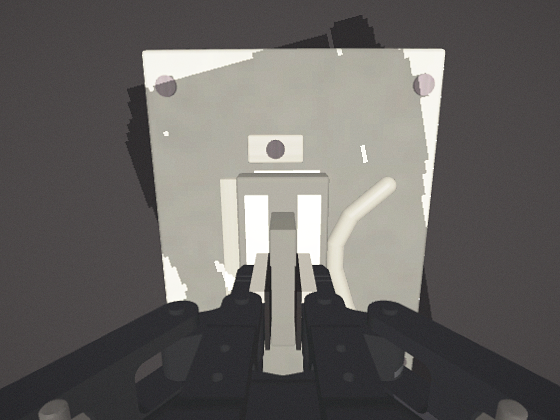

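Emit:
apply_moves:
  steps:
    - [[0, 0, 0.0008], [0, 0, 0], 0]
    - [[0, 0, 0.0016], [0, 0, 0], 0]
    - [[0, 0, 0.0024], [0, 0, 0], 0]
    - [[0, 0, 0.0032], [0, 0, 0], 0]
    - [[0, 0, 0.0032], [0, 0, 0], 0]

```text
t: 12.6
position: [0.5134, 0.095, 0.066]
eef_rot: [-0.436, 0.558, -0.557, 0.434]
ft_force: [-4.4, -0.9, 3.2]
width: 0.106
```

Emit:
apply_moves:
  steps:
    - [[0, 0, 0.0004], [0, 0, 0], 0]
    - [[0, 0, 0.0004], [0, 0, 0], 0]

```text
t: 12.8
position: [0.5138, 0.0949, 0.066]
eef_rot: [-0.436, 0.558, -0.557, 0.434]
ft_force: [-5.3, -1.3, 2.0]
width: 0.106
```

Emit:
apply_moves:
  steps:
    - [[0, 0, 0.0004], [0, 0, 0], 0]
    - [[0, 0, 0.0004], [0, 0, 0], 0]

```text
t: 13.0
position: [0.5141, 0.0948, 0.066]
eef_rot: [-0.436, 0.558, -0.557, 0.434]
ft_force: [-5.4, -1.9, 2.2]
width: 0.103
```

Emit:
apply_moves:
  steps:
    - [[0, 0, 0.0005], [0, 0, 0], 0]
    - [[0, 0, 0.0005], [0, 0, 0], 0]

```text
t: 13.2
position: [0.5146, 0.0947, 0.066]
eef_rot: [-0.436, 0.558, -0.557, 0.434]
ft_force: [-3.9, -1.6, 2.5]
width: 0.101
```

Emit:
apply_moves:
  steps:
    - [[0, 0, 0.0004], [0, 0, 0], 0]
    - [[0, 0, 0.0004], [0, 0, 0], 0]

```text
t: 13.4
position: [0.515, 0.0946, 0.066]
eef_rot: [-0.436, 0.558, -0.557, 0.434]
ft_force: [-5.1, -2.2, 1.5]
width: 0.103
```

Emit:
apply_moves:
  steps:
    - [[0, 0, 0.0003], [0, 0, 0], 0]
    - [[0, 0, 0.0003], [0, 0, 0], 0]

```text
t: 13.6
position: [0.5153, 0.0945, 0.066]
eef_rot: [-0.436, 0.558, -0.557, 0.434]
ft_force: [-5.2, -1.2, 2.2]
width: 0.106
```

Emit:
apply_moves:
  steps:
    - [[0, 0, 0.0003], [0, 0, 0], 0]
    - [[0, 0, 0.0003], [0, 0, 0], 0]

```text
t: 13.8
position: [0.5154, 0.0945, 0.066]
eef_rot: [-0.436, 0.558, -0.557, 0.434]
ft_force: [-5.9, -1.7, 3.5]
width: 0.105
```

Emit:
apply_moves:
  steps:
    - [[0, 0, 0.0003], [0, 0, 0], 0]
    - [[0, 0, 0.0003], [0, 0, 0], 0]

```text
t: 14.0
position: [0.5155, 0.0945, 0.0659]
eef_rot: [-0.436, 0.558, -0.557, 0.434]
ft_force: [-6.4, -0.7, 3.8]
width: 0.102
```

```bash
python3 snap.py w12; python3 fit2.py w12 | grep -E "stage|stop|plate |rib|H at"
```

```text
14.0 [0.51545036 0.09452474 0.06594537] [[-0.2434, -0.0037, 0.9699], [-0.9699, -0.0007, -0.2434], [0.0016, -1.0, -0.0034]] [-6.42296132 -0.73866304  3.80844027] 0.002069932290216424
stage 8274 dy/dx,dy/dz deg [-0.05 -0.08] y at 0 46.19 0.66 [48.4 46.1 64.8]
stop 374 8.145376572352474 [48.42  5.04] [7.44 9.15] 0.15346556901931763 near face z 44.69091562288645 44.8514696974037
    H at tool origin 13.22 mean H 12.58
    H at tool origin 13.32 mean H 12.48
rib 1192 dy/dx,dy/dz deg [-0.12 -0.  ] y at 0 7.97 0.54 [1.3 8.  1.2]
    H at tool origin 38.22 mean H 38.24
plate [24.3   2.89] [35.5  44.37] 0.8088963627815247 front 42.13011709811328
```

Emit:
apply_moves:
  steps:
    - [[0, 0, 0.0003], [0, 0, 0], 0]
    - [[0, 0, 0.0003], [0, 0, 0], 0]

```text
t: 14.25
position: [0.5155, 0.0945, 0.066]
eef_rot: [-0.436, 0.558, -0.557, 0.434]
ft_force: [-7.0, -0.6, 4.5]
width: 0.105
```

Emit:
apply_moves:
  steps:
    - [[0, 0, 0.0003], [0, 0, 0], 0]
    - [[0, 0, 0.0003], [0, 0, 0], 0]

```text
t: 14.45
position: [0.5155, 0.0945, 0.0659]
eef_rot: [-0.436, 0.558, -0.557, 0.433]
ft_force: [-9.1, -0.1, 5.9]
width: 0.105
```

Emit:
apply_moves:
  steps:
    - [[0, 0, 0.0003], [0, 0, 0], 0]
    - [[0, 0, 0.0003], [0, 0, 0], 0]

```text
t: 14.65
position: [0.5155, 0.0945, 0.066]
eef_rot: [-0.437, 0.559, -0.556, 0.433]
ft_force: [-9.3, -0.5, 6.3]
width: 0.109
```

Emit:
apply_moves:
  steps:
    - [[0, 0, 0.0003], [0, 0, 0], 0]
    - [[0, 0, 0.0003], [0, 0, 0], 0]
    - [[0, 0, 0.0003], [0, 0, 0], 0]

```text
t: 14.95
position: [0.5155, 0.0945, 0.066]
eef_rot: [-0.437, 0.559, -0.556, 0.433]
ft_force: [-9.8, 1.1, 6.2]
width: 0.107
```

```bash
python3 snap.py w13; python3 fit2.py w13 | grep -E "stage|stop|plate |rib|H at"
```

```text
14.95 [0.51554002 0.09449436 0.06595507] [[-0.2433, -0.0059, 0.9699], [-0.9699, -0.0005, -0.2433], [0.0019, -1.0, -0.0057]] [-9.75416079  1.07371961  6.16215119] 0.0012782938077248508
stage 8284 dy/dx,dy/dz deg [-0.01 -0.23] y at 0 46.19 0.65 [48.3 45.9 64.8]
stop 369 8.070623566601446 [48.39  5.05] [9.14 7.55] 89.94232177734375 near face z 44.62521360404474 44.85573124929802
    H at tool origin 13.0 mean H 12.52
    H at tool origin 13.32 mean H 12.49
rib 1189 dy/dx,dy/dz deg [ 0.26 -0.07] y at 0 7.95 0.53 [1.3 8.  1.1]
    H at tool origin 38.24 mean H 38.22
plate [24.08  2.87] [36.03 44.13] 0.6026656031608582 front 42.142634275234975
```

View pics/w13.png

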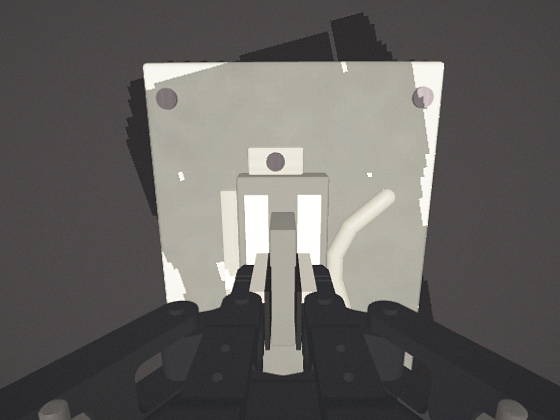

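Emit:
apply_moves:
  steps:
    - [[0, -0.0002, -0.0005], [0, 0, 0], 0]
    - [[0, -0.0002, -0.001], [0, 0, 0], 0]
    - [[0, -0.0002, -0.001], [0, 0, 0], 0]

```text
t: 15.3
position: [0.5155, 0.0945, 0.066]
eef_rot: [-0.436, 0.558, -0.557, 0.434]
ft_force: [-7.7, 0.3, 2.0]
width: 0.104
```

Emit:
apply_moves:
  steps:
    - [[0, 0, 0], [0, 0, 0], 0.014]
    - [[0, 0, 0], [0, 0, 0], 0.02]
    - [[0, 0, 0], [0, 0, 0], 0.03]
    - [[0, 0, 0], [0, 0, 0], 0.035]
    - [[0, 0, 0], [0, 0, 0], 0.035]

```text
t: 15.8
position: [0.5174, 0.0948, 0.0667]
eef_rot: [0.435, -0.558, 0.558, -0.435]
ft_force: [0.7, 0.3, -1.2]
width: 0.417
```

```bash
python3 snap.py w14; python3 fit2.py w14 | grep -E "stage|stop|plate |rib|H at"
```

```text
15.8 [0.51735304 0.0947645  0.06668273] [[-0.2438, 0.0005, 0.9698], [-0.9698, -0.0001, -0.2438], [-0.0, -1.0, 0.0005]] [ 0.66588192  0.31462031 -1.15754773] 0.0018778060495374853
stage 7929 dy/dx,dy/dz deg [-0.12  0.13] y at 0 46.91 0.67 [48.7 47.  63.8]Traceback (most recent call last):
  File "fit2.py", line 23, in <module>
    line('L',[(a+1.5,Q[(Q[:,2]>a)&(Q[:,2]<a+3),0].min()) for a in zs])
                     ~~~~~~~~~~~~~~~~~~~~~~~~~~~~~~~~^^
    return umr_minimum(a, axis, None, out, keepdims, initial, where)
ValueError: zero-size array to reduction operation minimum which has no identity
```

View pics/w14.png

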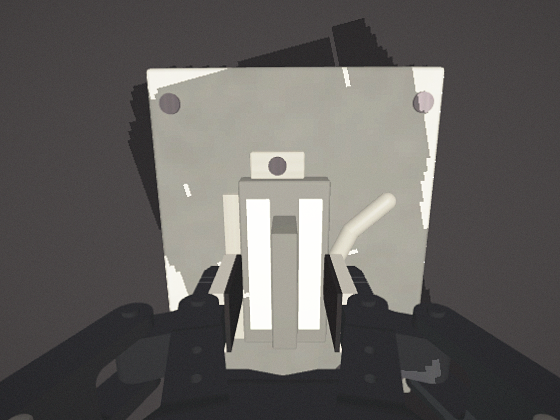

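The fingers are open and clear of the rib, and the carrier's front end (row ~179) touches the stop (bottom edge row ~178). Next I lift straight up and look from above.

Emit:
apply_moves:
  steps:
    - [[0, -0.01, 0], [0, 0, 0], 0.035]
    - [[0, -0.03, 0], [0, 0, 0], 0.035]
    - [[0, -0.065, 0], [0, 0, 0], 0.05]
    - [[0, -0.1, 0], [0, 0, 0], 0.06]
    - [[0, -0.13, 0], [0, 0, 0], 0.08]

```text
t: 16.35
position: [0.5173, 0.0948, 0.1993]
eef_rot: [0.434, -0.557, 0.558, -0.435]
ft_force: [0.4, 0.1, -0.3]
width: 0.855
```

Emit:
apply_moves:
  steps:
    - [[0, -0.01, -0.03], [0, 0, 0], 0.085]
    - [[0, -0.01, -0.05], [0, 0, 0], 0.085]
    - [[0, -0.01, -0.05], [0, 0, 0], 0.085]
    - [[0, -0.01, -0.05], [0, 0, 0], 0.085]

```text
t: 16.75
position: [0.4691, 0.107, 0.2074]
eef_rot: [0.434, -0.557, 0.558, -0.435]
ft_force: [0.6, 0.6, -0.3]
width: 0.998
```

```bash
python3 snap.py w15
```

```text
16.75 [0.469091   0.10698499 0.20742099] [[-0.2434, 0.0018, 0.9699], [-0.9699, -0.0001, -0.2434], [-0.0003, -1.0, 0.0017]] [ 0.63643282  0.61805896 -0.26933664] 0.025868540307797762
```

View pics/w15.png

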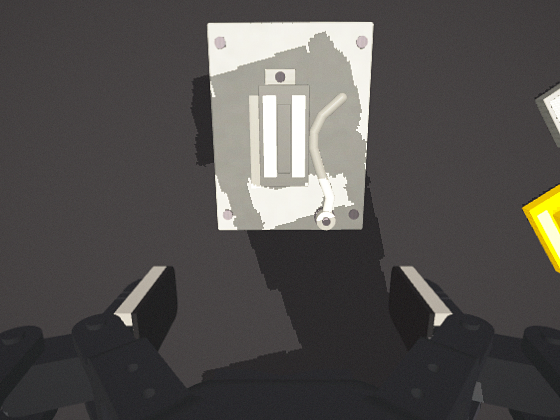

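The carrier lies along the edge strip (columns 249-258): its plate spans (259-309, 85-186), its front end is at the stop (rows 69-84) and the arm bears on it at (311,135). One numeric check before handing in.

```bash
cat > fin.py <<'E'
from h import *
z=np.load('w15.npz');d=z['d'];c=calibration('wrist');T=c['T_tool_cam']
v,u=np.nonzero(d>0);n=cv2.undistortPoints(np.c_[u,v].astype(float)[:,None],c['intrinsics'],c['dist'])[:,0]
P=((np.c_[n,np.ones(len(n))]*d[v,u][:,None])@T[:3,:3].T+T[:3,3])*1000
k=(u>330)&(u<360)&(v>40)&(v<200)&(P[:,1]<195);y0=np.median(P[k,1]);H=y0-P[:,1];print('stage y',y0)
def r(nm,k): 
    q=cv2.minAreaRect(P[k][:,[2,0]].astype(np.float32));print(nm,k.sum(),H[k].mean().round(2),np.round(q[0],2),np.round(q[1],2),round(q[2],2),'z',P[k][:,2].min().round(1),P[k][:,2].max().round(1),'x',P[k][:,0].min().round(1),P[k][:,0].max().round(1))
r('edge',(abs(H-5)<1.8)&(u>246)&(u<257)&(v>90)&(v<180))
r('plate',(abs(H-12)<2)&(u>257)&(u<311)&(v>86)&(v<190))
r('rib',(abs(H-38)<4)&(u>270)&(u<300)&(v>90)&(v<190))
r('stop',(abs(H-8)<1.5)&(u>260)&(u<300)&(v>60)&(v<83))
r('stage',(abs(H)<3)&(u>200)&(u<380)&(v<235))
for nm,kk in (('plate',(abs(H-12)<2.5)&(u>261)&(u<308)&(v>88)&(v<184)),):
    Q=P[kk];A=np.c_[Q[:,0],Q[:,2],np.ones(len(Q))];w=np.linalg.lstsq(A,Q[:,1],rcond=None)[0];print('tilt deg',np.degrees(w[:2]))
E
python3 fin.py
```

```text
stage y 187.6963129632482
edge 571 5.05 [ 45.74 -23.62] [67.4   5.83] 0.99 z 12.1 79.4 x -26.2 -20.2
plate 3896 12.48 [46.59  2.59] [41.41 78.55] 89.7 z 7.3 85.8 x -18.3 23.4
rib 960 38.26 [47.93  1.6 ] [ 9.75 49.02] 89.76 z 23.4 72.4 x -3.2 6.6
stop 360 7.99 [94.46 -1.04] [ 9.79 23.51] 0.05 z 89.6 99.4 x -12.8 10.7
stage 24287 -0.01 [50.23  6.81] [130.81 169.65] 89.9 z -34.5 135.0 x -58.7 72.2
tilt deg [-0.35823154  0.46974895]
```

```bash
python3 -c "
from cell import *
close_job();print(read_state()['t'])"
```

```text
the job is handed in; nothing more can be done
the job is handed in; nothing more can be done
```

The long carrier is seated on the stage, against the fixed edge and the end stop, and released; I handed the job in at about 17 s of the 72 s allowed. No verdict was reported.

**What I did:**
- I gripped the carrier by its rib and carried it over the edge strip with its underside about 6.7 mm above the stage.
- I pressed the sprung arm back with the carrier's long side (about 6 N), lowered it flat, and let the arm bring it against the edge.
- I slid it to the end stop. Rubbing took about 5 N, and the total rose to about 9.8 N at contact, so I estimate roughly 4 N on the stop.
- I eased off, opened the fingers and backed away.

**Last checks, from the wrist camera:**

| Check | Measured | Wanted |
|---|---|---|
| Centre line, stage y | about 5.2 mm | 3 to 7.5 mm |
| Turn relative to the stage | about 0.3° | under 2° |
| Plate tilt | about 0.5° | under 2.9° |
| Rib top above the stage | 38.3 mm (38 when flat) | within 1.5 mm |
| Gap to the end stop | within about 0.5 mm | within 2 mm |

The arm looked to be resting on the carrier's side, and the wrist force was near zero after release.

**Not checked directly:** I could not measure the force on the stop or the arm's final pressing force. The edge contact was hidden by the carrier and judged from the drop in side force. An apparent 0.9 mm gap there came from the viewing angle. I did not re-measure the other things on the bench, but the planned paths kept clear of them.

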